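# Find the blind bore on the gauge pin and hold the fitting bore-up

### The arm

A 6-joint arm with a two-finger parallel gripper is mounted at the origin on the work surface. World frame = base frame: x ahead of the robot, y to its left, z up, the work surface at z = 0. Lengths are in m, angles in rad, forces in N, time in s.
With the tool pointing down it reaches from about 0.25 to 0.775 m from the base axis. Payload 4 kg.
Tool frame: the origin (TCP) lies midway between the tips of the shut fingers; the grasp point (between the pads) lies bot.hold_point_z behind it (bot.hold_point_z is the distance from the TCP to the grasp point, in m); z points along the fingers, y is the line along which they close (so a half turn about z gives the same grasp; the last joint's range is limited). The gripper opens to 94 mm and grips with 3 to 60 N. Pads are 16 mm wide; open, the fingers measure 119 mm over their backs; the gripper's body (75 mm by 177 mm) begins 78 mm behind the grasp point.
Start: joints at [-1.312, 0.087, 1.371, -0, 1.684, -0.103], TCP at [0.195, -0.514, 0.206] pointing down, gripper open.
Joint ranges: [-3.1, 3.1], [-0.76, 2.03], [0.27, 2.55], [-1.08, 4.22], [0.17, 2.65], [-2.57, 2.57]. Speed limits (rad/s): [2.79, 2.79, 3.14, 3.14, 3.14, 3.14].

### API

Orientations are given as a unit quaternion [x, y, z, w].
In Python, from cell import bot gives the robot as it stands.
- The arm moves only by the tool arm_command, never from a script. Its argument "commands" is a list of rows, each a list of 6 numbers: the shift along the tool's x, y, z in mm, then the turn, a rotation vector about the tool's x, y, z in degrees. In form: [[dx, dy, dz, rx, ry, rz], ...]. A call has 1 to 8 rows; each row shifts and turns the commanded pose from where the row before left it, along the tool's axes as they then stand; what a row does not reach is not made up. A row lasts 1/10 s, in which the tool goes at most 50 mm and 8.59 degrees, less where a joint would pass 70% of its speed; a pose out of reach is approached as far as the arm can. A call with a gripper value outside its range is refused whole. "fingers" is the gripper's target within -1 to 1 (fully open at 1, half-way at 0, shut at -1), set as the call begins (left out, the last holds). The fingers move at their own pace and stop on an object; the grip force is fixed at half the most. Time passes only in rows, so rows that do not move let the fingers close. It gives the time, the measured TCP pose, the force, the opening and the grip force at its end, in the units of the state.
- bot.sense(): the state, without advancing time (a new reading comes with each control period).
- bot.grab_frame(name): name is "side" or "top" or "wrist"; returns the picture (384x512x3 uint8, red, green, blue); there is no depth.
- bot.camera_params(name): a dict with "vertical_fov" (degrees; the focal length in pixels is half the picture's height over the tangent of half this angle, whatever the lens; pixels are square), "cx", "cy" (the principal point, pixels), "position" and "orientation" of the camera in the world; the wrist camera has in their place "hand_eye" (4x4, takes a point from camera to tool coordinates, whose origin is the TCP and whose axes are the flange's). Camera axes: x right, y up, looking along -z (the intrinsics and any distortion apply to the point x, -y, -z); pixel columns grow to the right and rows downward; lengths in m; the calibration is good to about 2 mm. A picture is of the moment at which its call begins: read the wrist's pose just before it. camera_params takes no time and is no camera call.
- bot.sign_off(): hands the job in; it is judged then, once.
Trained networks look in the newest picture that a camera, given by its name, has taken for a name from the list of things; names that differ only in an ending like _2 or _b are one class to them, and where a whole thing is asked for, a point or a joint stands for the part that bears it (a point fixed in the world has none). Each returns a list of dicts, best first, with "p" (0 to 1); they miss things now and then, are a little off and sometimes report something else, mostly with a low value. They report only what shows in the picture. A call takes as long as a camera call.
- bot.cut_out(camera, label): "region" (384x512 bool, what is visible of it) and "uv" ([column, row] in pixels, amid what is visible of it).
- bot.tip_of(camera, label): "uv" ([column, row] in pixels: a listed point, or the origin of a listed thing).
The state is a dict: "time_s": time; "qpos": joint angles; "qd": joint speeds; "joint_torque": joint torques, N m; "tool_pos": TCP position; "tool_rot": TCP orientation; "wrist_force": force on the tool from outside, world axes, zero at the start; "ft_torque": the same for the moment, N m; "width": finger opening in m; "grip_force": force on a finger pad.
Only numpy, scipy, OpenCV 4.12 (cv2) and the standard library are available. Lean on these libraries where they do the work, as an engineer would, in place of code of your own. Each camera call takes 0.05 s, during which the arm holds its last target. There are 200 camera calls.

### The job

The brass fitting has a deep blind hole in one end and only a shallow dimple in the other. Pick it up, feel out the deep hole by sliding it fully home onto the steel pin that sticks out of the vice, draw it off again, then turn the fitting so that the deep hole looks straight up and hold it still, about 20 cm or more above the bench, with the gripper alone: finish while still holding it there. Leave the other things on the bench where they are.

Things in the scene. Friction and masses are not known exactly. Their poses are not given: they have to be found in the camera images.
- fitting_center (a point): Centre of the loose brass fitting (0.36 to 0.54 kg), 68 mm long along its x: a square block 40 long, 36 x 36 across, between round necks 32 in diameter, 14 long. Starts lying on a flat of the block, x level, facing any way, centre 18 mm above the bench. +x points out of the deep-hole end; hole 22 in diameter, 46 deep, bottom at x = -12. The end at x = -34 has only a dimple.
- hole_mouth (a point): Middle of the mouth of the fitting's deep hole, at x = +34 mm from its centre, same axes (+x out of the hole). The bottom of the hole is dark. The other end looks much alike from outside, but its dimple, of the same 22 mm diameter, is only 3 mm deep and bright brass.
- pin_tip (a point): Middle of the free tip of the fixed, level steel pin, 12 mm in diameter, tip bevelled 2 mm, axis 70 mm above the bench. Its +x runs along the pin into the vice: the pin is bare for 80 mm, then come the blue jaws (80 to 130 mm behind the tip, 72 wide, 78 high). The vice base, 76 wide and 22 high, reaches 170 mm behind the tip; a screw handle (74 high) stands 64 mm out on the +y side.
- elbow: Bystander: bent copper pipe, 18 to 22 mm thick and about 120 x 115 mm, lying on the bench; origin under its middle.
- pliers: Bystander: blue-handled pliers, 220 mm long along x and about 76 mm wide, 16 mm thick, lying on the bench; origin under the middle.
- clipbox: Bystander: green plastic box with a white lid, 112 x 82 x 36 mm; origin under its middle.

How it is judged:
By the outcome, as a careful person would: the job done as asked, in the order asked, and still so for the second after the job is handed in, while the arm keeps its last pose, push and grip.
It also fails if it takes over 58 s, if anything falls off the work surface, if the arm or the gripper's body presses on something with over 40 N, if the wrist force passes 120 N, or if a joint passes its speed limit or range.

## Working session

There is one attempt and no reset: what is moved stays moved. The work goes in short steps, Python scripts to look and compute and a tool call to move; the robot and the scene stay as the last step left them, time stands still between calls to the robot, and variables do not carry over. Pictures are saved under pics/ and viewed, at most 12 in all, crops included, and the job is handed in when it is done.

Besides the shell and the picture viewer there is one more tool, called after "Request:" in YAML: its name, and indented under it one key for each argument. arm_command: Moves the arm, as the interface text tells. Its arguments: {"type":"object","properties":{"commands":{"type":"array","items":{"type":"array","items":{"type":"number"}}},"fingers":{"type":"number"}},"required":["commands"]}

```bash
ls; mkdir -p pics; cat > h.py <<'E'
import numpy as np, cv2
from scipy.spatial.transform import Rotation as R
from cell import bot
def cam(name,s=None):
    p=bot.camera_params(name)
    f=192/np.tan(np.radians(p["vertical_fov"]/2))
    if "hand_eye" in p:
        s=s or bot.sense(); T=np.eye(4);T[:3,:3]=R.from_quat(s["tool_rot"]).as_matrix();T[:3,3]=s["tool_pos"]
        M=T@np.array(p["hand_eye"])
    else:
        M=np.eye(4);M[:3,3]=p["position"];M[:3,:3]=R.from_quat(p["orientation"]).as_matrix()
    K=np.array([[f,0,p["cx"]],[0,f,p["cy"]],[0,0,1]])
    return K,M,p
def ray(c,uv):
    K,M,p=c
    d=p.get("distortion"); 
    d=np.array(d,float) if d is not None and not isinstance(d,dict) else None
    q=cv2.undistortPoints(np.array([[uv]],float),K,d)[0,0]
    return M[:3,3],M[:3,:3]@np.array([q[0],-q[1],-1])
def atz(c,uv,z):
    o,d=ray(c,uv); return o+d*(z-o[2])/d[2]
def two(c1,u1,c2,u2):
    o1,d1=ray(c1,u1);o2,d2=ray(c2,u2);d1=d1/np.linalg.norm(d1);d2=d2/np.linalg.norm(d2)
    a=np.linalg.lstsq(np.c_[d1,-d2],o2-o1,rcond=None)[0]
    p,q=o1+a[0]*d1,o2+a[1]*d2
    return (p+q)/2,np.linalg.norm(p-q)
def proj(c,P):
    K,M,p=c
    q=M[:3,:3].T@(np.array(P)-M[:3,3]); d=p.get("distortion")
    return cv2.projectPoints(np.array([[q[0],-q[1],-q[2]]]),np.zeros(3),np.zeros(3),K,None if d is None else np.array(d,float))[0].ravel()
E
python3 - <<'E'
from h import *
print(bot.hold_point_z)
for n in("side","top","wrist"):
    print(n,bot.camera_params(n)); cv2.imwrite(f"pics/{n}0.png",bot.grab_frame(n)[:,:,::-1])
    for l in("fitting_center","hole_mouth","pin_tip"):
        print(l,[(np.round(r["uv"],1),round(r["p"],2)) for r in bot.tip_of(n,l)[:3]])
    for l in ("fitting_center",):
        print(l,"cut",[(np.round(r["uv"],1),round(r["p"],2),r["region"].sum()) for r in bot.cut_out(n,l)[:3]])
a=cv2.imread("pics/side0.png");b=cv2.imread("pics/top0.png")
cv2.imwrite("pics/both.png",cv2.resize(np.vstack([a,b]),None,fx=.78,fy=.78))
print(bot.sense())
E
```

```text
pics
0.0188
side {'vertical_fov': 49.07036335150876, 'cx': 256.45075659907553, 'cy': 189.269599258108, 'position': array([ 0.53879334, -0.78896874,  0.82429496]), 'orientation': array([ 0.38957112, -0.02742198, -0.05018807,  0.91921898])}
fitting_center [(array([237.5, 244.3]), 0.67)]
hole_mouth [(array([234.8, 231.7]), 0.59)]
pin_tip [(array([225.9, 158.3]), 0.8)]
fitting_center cut [(array([236. , 246.2]), 0.7, np.int64(460))]
top {'vertical_fov': 47.47991957592339, 'cx': 251.13180109518743, 'cy': 194.4373437086717, 'position': array([ 0.51113047, -0.01441249,  1.35378696]), 'orientation': array([-0.029775  ,  0.03686097,  0.71375486, -0.69879089])}
fitting_center [(array([294.2, 217.7]), 0.78)]
hole_mouth [(array([284.8, 211.6]), 0.78)]
pin_tip [(array([200.3, 219.7]), 0.83)]
fitting_center cut [(array([296.1, 217.1]), 0.76, np.int64(233)), (array([191.6, 185. ]), 0.6, np.int64(921))]
wrist {'vertical_fov': 69.57860199694916, 'cx': 254.77682302685315, 'cy': 192.47165533631195, 'hand_eye': array([[-6.98703509e-04,  9.61531648e-01,  2.74693286e-01,
         8.02184741e-02],
       [
[... 332 characters left out ...]
qpos': array([-1.31210418e+00,  8.71520659e-02,  1.37065698e+00,  1.09442664e-05,
        1.68359259e+00, -1.03116171e-01]), 'qd': array([ 1.07507820e-03,  1.93812142e-04, -6.14921991e-05,  3.46488499e-04,
        1.10402166e-03,  6.58450269e-04]), 'joint_torque': array([ 7.50396539e-04, -3.39956474e+01, -3.02547598e+01,  7.18945661e-02,
        2.36363575e-02, -9.69271213e-06]), 'tool_pos': array([ 0.19468148, -0.51443025,  0.20555396]), 'tool_rot': array([9.83681304e-01, 1.79919656e-01, 1.28429256e-05, 9.47990005e-05]), 'wrist_force': array([-0.07696667, -0.18679004, -0.33699009]), 'ft_torque': array([-0.02139642, -0.03288462, -0.03001603]), 'grip_force': 0.0, 'width': 0.09434956116649901}
```

View pics/top0.png

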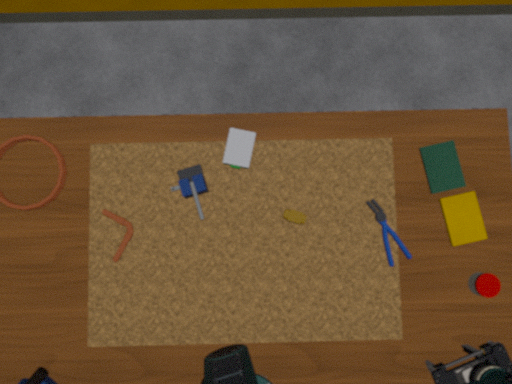

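View pics/side0.png

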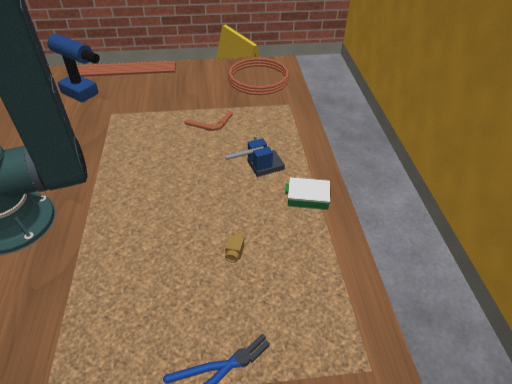

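The top view shows the fitting at (294,217), the vice with its pin tip at (202,219), the clipbox at (239,148), the pliers at (388,232) and the elbow at (120,235). The side view agrees with this.

```bash
python3 - <<'E'
from h import *
s,t=cam("side"),cam("top")
for n,a,b,z in(("fit",(237.5,244.3),(294.2,217.7),.018),("hole",(234.8,231.7),(284.8,211.6),.018),("pin",(225.9,158.3),(200.3,219.7),.07)):
    p,e=two(s,a,t,b);print(n,p.round(4),e.round(4),atz(s,a,z).round(4),atz(t,b,z).round(4))
for l in("pliers","elbow","clipbox"):
    r=bot.tip_of("top",l); print(l,[(atz(t,q["uv"],0).round(3),q["p"]) for q in r[:1]])
r=bot.cut_out("top","fitting_center")[0]["region"]
m=bot.cut_out("top","fitting_center")
ys,xs=np.nonzero(r);P=np.array([atz(t,(x,y),.03)[:2] for x,y in zip(xs,ys)])
c=P.mean(0);w,v=np.linalg.eigh(np.cov((P-c).T));print("cut",c,np.degrees(np.arctan2(v[1,1],v[0,1])),np.sqrt(w*12))
# pin direction: jaw region
print("pin end px",atz(t,(192,181),.07))
E
```

```text
fit [ 0.5685 -0.1581  0.0311] 0.0119 [ 0.575  -0.1475  0.018 ] [ 0.563  -0.1594  0.018 ]
hole [ 0.5757 -0.1289  0.0442] 0.0104 [ 0.5716 -0.1071  0.018 ] [ 0.5823 -0.1312  0.018 ]
pin [0.5633 0.1226 0.0657] 0.0042 [0.5653 0.1176 0.07  ] [0.561  0.1222 0.07  ]
pliers [(array([ 0.532, -0.439,  0.   ]), 0.83)]
elbow [(array([0.515, 0.397, 0.   ]), 0.86)]
clipbox [(array([0.783, 0.008, 0.   ]), 0.64)]
cut [ 0.56568382 -0.15883568] 74.3935442802655 [0.03298595 0.06338903]
pin end px [0.67593776 0.14546784 0.07      ]
```

Request:
arm_command:
  commands:
    - [0,0,0,0,0,-7.67]
    - [0,0,0,0,0,-7.67]
    - [0,0,0,0,0,-7.67]
    - [0,0,0,0,0,-7.67]
    - [0,0,0,0,0,-7.67]
    - [0,0,0,0,0,-7.67]
    - [0,0,0,0,0,-7.67]
  fingers: 1

```text
time_s: 1.7
tool_pos: [0.1947, -0.5144, 0.2055]
tool_rot: [0.795, 0.607, 0.0, 0.0]
wrist_force: [-0.7, 0.2, 0.3]
width: 0.0939
grip_force: 0.0
```

Request:
arm_command:
  commands:
    - [32,18.5,0,0,0,0]
    - [32,18.5,0,0,0,0]
    - [32,18.5,0,0,0,0]
    - [32,18.5,0,0,0,0]
    - [32,18.5,0,0,0,0]
    - [32,18.5,0,0,0,0]
    - [32,18.5,0,0,0,0]

```text
time_s: 2.4
tool_pos: [0.3805, -0.3323, 0.2057]
tool_rot: [0.796, 0.605, 0.0, 0.0]
wrist_force: [0.5, 0.1, -1.2]
width: 0.0941
grip_force: 0.0
```

Request:
arm_command:
  commands:
    - [32,18.5,0,0,0,0]
    - [32,18.5,0,0,0,0]
    - [32,18.5,0,0,0,0]
    - [32,18.5,0,0,0,0]
    - [32,18.5,0,0,0,0]
    - [32,18.5,0,0,0,0]
    - [32,18.5,0,0,0,0]
    - [0,0,0,0,0,0]

```text
time_s: 3.2
tool_pos: [0.5667, -0.1491, 0.2048]
tool_rot: [0.795, 0.607, 0.001, -0.001]
wrist_force: [-0.2, -0.6, -0.8]
width: 0.0943
grip_force: 0.0
```

```bash
cat > look.py <<'E'
import sys
from h import *
bot.sense();s=bot.sense();w=cam("wrist",s);im=bot.grab_frame("wrist")
cv2.imwrite(f"pics/{sys.argv[1]}.png",im[:,:,::-1])
print(s["tool_pos"].round(4),"hx",np.degrees(np.arctan2(*R.from_quat(s["tool_rot"]).as_matrix()[[1,0],0])).round(2),s["qpos"].round(3),s["wrist_force"].round(2),s["time_s"],s["width"])
for l,z in(("fitting_center",.018),("hole_mouth",.018),("pin_tip",.07)):
    for r in bot.tip_of("wrist",l)[:2]: print(l,r["uv"],r["p"],atz(w,r["uv"],z).round(4))
for r in bot.cut_out("wrist","fitting_center")[:1]:
    ys,xs=np.nonzero(r["region"]);P=np.array([atz(w,(x,y),.03)[:2] for x,y in zip(xs,ys)])
    c=P.mean(0);e,v=np.linalg.eigh(np.cov((P-c).T));print("cut",c,np.degrees(np.arctan2(v[1,1],v[0,1])),np.sqrt(e*12))
E
python3 look.py w1
```

```text
[ 0.5667 -0.1491  0.2048] hx 74.72 [-0.355  0.168  1.282  0.002  1.692 -0.088] [-0.23 -0.63 -0.8 ] 3.2 0.09433364433591657
fitting_center [259.0, 181.4] 0.77 [ 0.5701 -0.1595  0.018 ]
hole_mouth [257.9, 155.6] 0.6 [ 0.5779 -0.125   0.018 ]
```

View pics/w1.png

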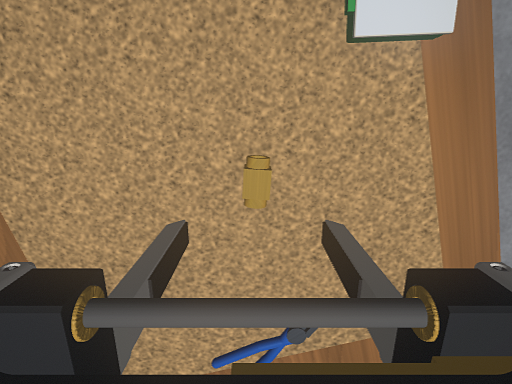

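The fitting lies at (257,181) with its axis nearly vertical in the image. I'll zoom in on its top end at (257,157).

```bash
python3 - <<'E'
import cv2
a=cv2.imread("pics/w1.png")[140:222,225:290]
cv2.imwrite("pics/w1c.png",cv2.resize(a,None,fx=7,fy=7,interpolation=cv2.INTER_CUBIC))
E
```

```text
(no output)
```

View pics/w1c.png

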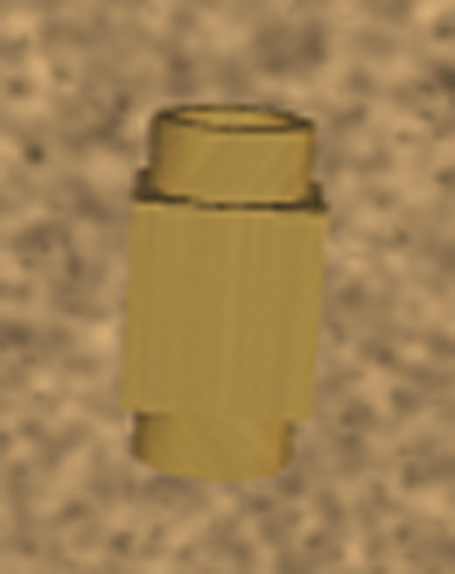

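The far end looks bright inside, but the view is too grazing to tell a hole from a dimple. I'll tilt the camera for a clear look into that end.

Request:
arm_command:
  commands:
    - [34,0,0,0,-8,0]
    - [34,0,0,0,-8,0]
    - [34,0,-15,0,-8,0]
    - [34,0,-20,0,-8,0]
    - [20,0,-20,0,0,0]
    - [0,0,-20,0,0,0]
    - [0,0,0,0,0,0]

```text
time_s: 4.15
tool_pos: [0.6144, 0.0236, 0.2355]
tool_rot: [0.766, 0.581, -0.218, 0.168]
wrist_force: [0.7, -0.6, 1.3]
width: 0.094
grip_force: 0.0
```

```bash
python3 look.py w2; python3 - <<'E'
import cv2
from h import *
a=cv2.imread("pics/w2.png");w=cam("wrist");u,v=proj(w,[.568,-.159,.018]).astype(int);print(u,v)
cv2.imwrite("pics/w2c.png",cv2.resize(a[max(v-60,0):v+60,max(u-70,0):u+70],None,fx=4,fy=4,interpolation=cv2.INTER_CUBIC))
E
```

```text
[0.6144 0.0236 0.2355] hx 74.36 [ 0.215  0.417  1.014 -0.527  1.939  0.35 ] [ 0.71 -0.63  1.26] 4.15 0.09398679684831031
fitting_center [254.5, 187.5] 0.77 [ 0.5648 -0.1568  0.018 ]
hole_mouth [256.6, 171.9] 0.79 [ 0.5781 -0.1219  0.018 ]
cut [ 0.57002478 -0.14615381] 72.48845334572756 [0.03419986 0.08844936]
258 187
```

View pics/w2c.png

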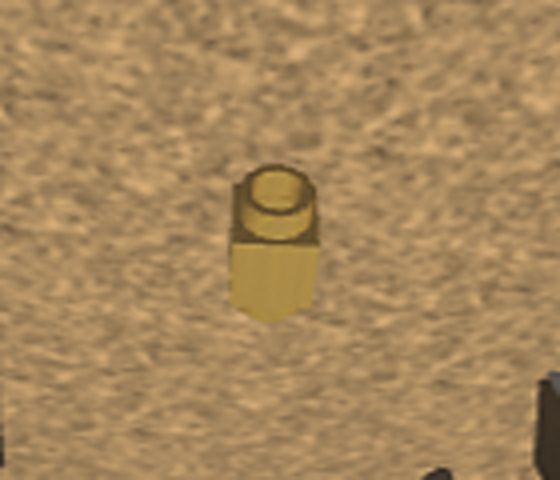

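```bash
python3 - <<'E'
import cv2
a=cv2.imread("pics/w2.png")[164:214,232:278]
cv2.imwrite("pics/w2d.png",cv2.resize(a,None,fx=12,fy=12,interpolation=cv2.INTER_NEAREST))
print(a[0:22,23-1:26,::-1].mean(1).astype(int).tolist())
E
```

```text
[[154, 125, 86], [158, 129, 90], [169, 136, 94], [163, 132, 93], [107, 85, 51], [105, 83, 45], [180, 147, 72], [173, 141, 71], [170, 138, 69], [169, 138, 71], [171, 139, 71], [170, 136, 68], [167, 134, 67], [172, 140, 71], [175, 142, 73], [104, 82, 47], [107, 84, 46], [175, 141, 69], [172, 139, 70], [169, 137, 69], [170, 138, 69], [174, 142, 71]]
```

View pics/w2d.png

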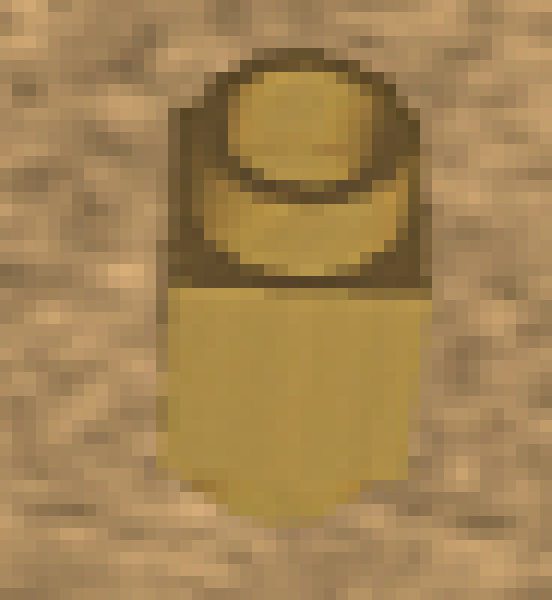

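The end's inside wall is lit and shaded like a curved bore, while the flat end faces are dark. So the deep hole is the +y end, heading about 72°, as the network also reports. Next I go above the fitting.

```bash
cat > plan.py <<'E'
import sys
from h import *
# x y z heading [tilt about tool y]
def plan(x,y,z,h,tilt=0):
    s=bot.sense();A=R.from_quat(s["tool_rot"])
    B=R.from_euler("z",h,degrees=True)*R.from_euler("x",180,degrees=True)*R.from_euler("y",tilt,degrees=True)
    d=np.array([x,y,z])-s["tool_pos"]
    print("turn",(A.inv()*B).as_rotvec(degrees=True).round(2),"shift after (mm)",(B.inv().apply(d)*1e3).round(1),"shift before",(A.inv().apply(d)*1e3).round(1))
if __name__=="__main__": plan(*map(float,sys.argv[1:]))
E
python3 plan.py .567 -.1585 .1 72
```

```text
turn [ 0.59 32.02  2.23] shift after (mm) [-184.7   12.   133.2] shift before [-86.2   4.7 211. ]
```

Request:
arm_command:
  commands:
    - [0,0,0,0.15,8,0.56]
    - [0,0,0,0.15,8,0.56]
    - [0,0,0,0.15,8,0.56]
    - [0,0,0,0.15,8,0.55]
    - [-37,2.4,26,0,0,0]
    - [-37,2.4,26,0,0,0]
    - [-37,2.4,26,0,0,0]
    - [-37,2.4,27,0,0,0]

```text
time_s: 5.2
tool_pos: [0.5756, -0.1237, 0.1276]
tool_rot: [0.809, 0.588, 0.0, 0.0]
wrist_force: [0.6, -0.7, 0.1]
width: 0.0938
grip_force: 0.0
```

Request:
arm_command:
  commands:
    - [-37,2.4,27,0,0,0]
    - [0,0,0,0,0,0]
    - [0,0,0,0,0,0]

```text
time_s: 5.5
tool_pos: [0.5667, -0.1581, 0.1006]
tool_rot: [0.809, 0.587, -0.0, -0.001]
wrist_force: [-0.2, 0.2, 0.2]
width: 0.0941
grip_force: 0.0
```

```bash
python3 look.py w3;python3 plan.py .567 -.1585 .006 72
```

```text
[ 0.5667 -0.1581  0.1006] hx 71.94 [-3.690e-01  2.150e-01  1.435e+00  1.000e-03  1.493e+00 -5.400e-02] [-0.17  0.18  0.18] 5.5 0.09410737885546601
fitting_center [254.8, 196.0] 0.96 [ 0.5674 -0.1572  0.018 ]
hole_mouth [254.5, 161.2] 0.68 [ 0.5779 -0.1241  0.018 ]
cut [ 0.56766542 -0.15490492] 70.71263513938874 [0.03492166 0.06794466]
turn [ 0.21 -0.01  0.23] shift after (mm) [-2.8 -1.4 97.2] shift before [-2.8 -1.7 97.2]
```

View pics/w3.png

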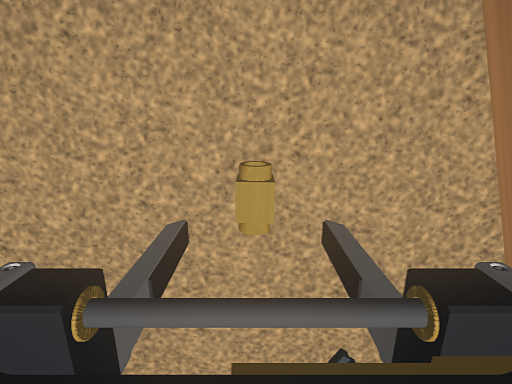

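The fitting is centred between the fingers at (255,197) with its axis lined up with the tool. I descend and grip.

Request:
arm_command:
  commands:
    - [0,0,20,0,0,0]
    - [0,0,20,0,0,0]
    - [0,0,20,0,0,0]
    - [0,0,20,0,0,0]
    - [0,0,12,0,0,0]
    - [0,0,0,0,0,0]
    - [0,0,0,0,0,0]

```text
time_s: 6.45
tool_pos: [0.5689, -0.1568, 0.0104]
tool_rot: [0.808, 0.589, 0.001, 0.001]
wrist_force: [0.4, 0.3, 1.0]
width: 0.0944
grip_force: 0.0
```

Request:
arm_command:
  commands:
    - [0,0,1.5,0,0,0]
    - [0,0,0,0,0,0]
    - [0,0,0,0,0,0]
    - [0,0,0,0,0,0]
    - [0,0,0,0,0,0]
    - [0,0,0,0,0,0]
    - [0,0,0,0,0,0]
    - [0,0,0,0,0,0]
  fingers: -1

```text
time_s: 7.25
tool_pos: [0.5676, -0.157, 0.008]
tool_rot: [0.808, 0.589, -0.0, -0.0]
wrist_force: [-2.1, 0.7, -0.0]
width: 0.0357
grip_force: 29.9
```

Request:
arm_command:
  commands:
    - [0,0,0,0,0,0]
    - [0,0,0,0,0,0]

```text
time_s: 7.45
tool_pos: [0.5676, -0.157, 0.008]
tool_rot: [0.808, 0.589, -0.0, -0.0]
wrist_force: [-2.4, 0.5, 1.1]
width: 0.0358
grip_force: 29.9
```

Request:
arm_command:
  commands:
    - [0,0,-15,0,0,0]
    - [0,0,-30,0,0,0]
    - [0,0,-35,0,0,0]
    - [0,0,-35,0,0,0]
    - [0,0,-35,0,0,0]
    - [0,0,-30,0,0,0]
    - [0,0,-12,0,0,0]
    - [0,0,0,0,0,0]

```text
time_s: 8.25
tool_pos: [0.5691, -0.1574, 0.2022]
tool_rot: [0.808, 0.589, 0.002, 0.002]
wrist_force: [0.7, 0.0, -5.0]
width: 0.0358
grip_force: 29.9
```

Request:
arm_command:
  commands:
    - [15,-12,0,0,0,0]
    - [30,-23,0,0,0,0]
    - [33,-25,0,0,0,0]
    - [33,-25,0,0,0,0]
    - [33,-25,0,0,0,0]
    - [33,-25,0,0,0,0]
    - [26,-23,0,0,0,0]
    - [15,-12,0,0,0,0]

```text
time_s: 9.05
tool_pos: [0.4697, 0.1056, 0.197]
tool_rot: [0.807, 0.59, -0.002, -0.002]
wrist_force: [0.6, -1.2, -4.7]
width: 0.036
grip_force: 29.9
```

Request:
arm_command:
  commands:
    - [0,0,0,0,0,7.5]
    - [0,0,0,0,0,7.5]
    - [0,0,0,0,0,7.5]
    - [0,0,0,0,0,7.5]
    - [0,0,0,0,0,7.5]
    - [0,0,0,0,0,7.5]
    - [0,0,0,0,0,7.5]
    - [0,0,0,0,0,7.5]

```text
time_s: 9.85
tool_pos: [0.471, 0.1031, 0.1968]
tool_rot: [0.995, 0.103, -0.002, -0.0]
wrist_force: [-0.2, 0.3, -4.9]
width: 0.0358
grip_force: 29.9
```

Request:
arm_command:
  commands:
    - [0,0,0,0,0,0]
    - [0,0,0,0,0,0]

```text
time_s: 10.05
tool_pos: [0.4718, 0.1029, 0.198]
tool_rot: [0.994, 0.107, -0.001, 0.0]
wrist_force: [-0.4, 0.0, -4.6]
width: 0.036
grip_force: 29.9
```

```bash
python3 look.py w4
```

```text
[0.4718 0.1029 0.198 ] hx 12.32 [ 0.097 -0.059  1.534 -0.     1.67   1.453] [-0.45  0.02 -4.56] 10.05 0.03599016401498599
fitting_center [257.4, 240.4] 0.85 [0.3806 0.0787 0.018 ]
hole_mouth [255.4, 188.2] 0.75 [0.4554 0.098  0.018 ]
hole_mouth [260.1, 97.6] 0.29 [0.5697 0.117  0.018 ]
pin_tip [259.3, 101.1] 0.66 [0.5634 0.1174 0.07  ]
```

View pics/w4.png

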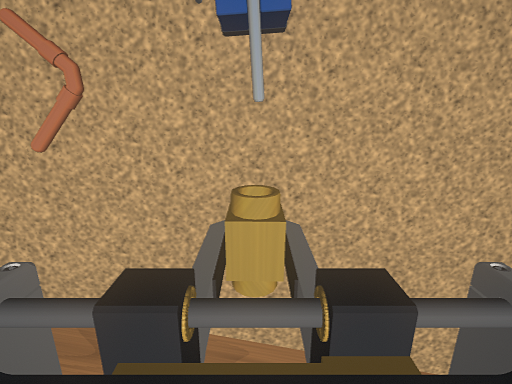

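The fitting is held straight with its hole toward the pin. The pin runs from the jaws at (254,30) to its tip at (259,101). I'll fit its axis from the pixels.

```bash
python3 - <<'E'
from h import *
s=bot.sense();w=cam("wrist",s);im=cv2.imread("pics/w4.png").astype(int)
# pin: greyish pixels (low saturation)
C=[]
for v in range(40,94,3):
    r=im[v,235:285];m=(r.max(1)-r.min(1)<25)&(r.mean(1)>70)
    u=np.nonzero(m)[0]+235
    if len(u): C.append((v,u.min(),u.max()));
C=np.array(C);print(C[::4])
P=np.array([atz(w,((a+b)/2,v),.07) for v,a,b in C])
k=np.polyfit(P[:,0],P[:,1],1);print("heading",np.degrees(np.arctan(k[0])),"y at .5634",np.polyval(k,.5634))
for uv in((258.9,97),(259,101.5)): print(atz(w,uv,.07).round(4), atz(w,uv,.074).round(4))
print(s["tool_pos"],"mouth pred px",proj(w,s["tool_pos"]+R.from_quat(s["tool_rot"]).apply([.034,0,-.010])))
E
```

```text
[[ 40 250 260]
 [ 52 250 261]
 [ 64 251 262]
 [ 76 252 262]
 [ 88 253 263]]
heading 16.34213187230564 y at .5634 0.11691056918924791
[0.569  0.1182 0.07  ] [0.5688 0.1182 0.074 ]
[0.5646 0.1171 0.07  ] [0.5644 0.1172 0.074 ]
[0.47292497 0.10262083 0.19968197] mouth pred px [253.75957479 189.10881292]
```

```bash
python3 plan.py .5083 .1009 .060 16.2
```

```text
turn [ 0.02 -0.01 -4.01] shift after (mm) [ 33.5  11.5 139.7] shift before [ 34.2   9.1 139.7]
```

Request:
arm_command:
  commands:
    - [0,0,10,0,0,-2]
    - [0,2,25,0,0,-2]
    - [0,4,30,0,0,0]
    - [10,4,30,0,0,0]
    - [12,1,25,0,0,0]
    - [11,0,15,0,0,0]
    - [0,0,5,0,0,0]
    - [0,0,0,0,0,0]

```text
time_s: 11.1
tool_pos: [0.507, 0.101, 0.0591]
tool_rot: [0.99, 0.141, -0.001, 0.0]
wrist_force: [0.0, 0.2, -4.3]
width: 0.0356
grip_force: 29.9
```

```bash
python3 look.py w5; python3 - <<'E'
from h import *
bot.grab_frame("side");d=cam("side")
for l in("fitting_center","hole_mouth","pin_tip"): print(l,[(r["uv"],r["p"]) for r in bot.tip_of("side",l)[:1]])
s=bot.sense();Q=R.from_quat(s["tool_rot"]);print(s["tool_pos"],s["wrist_force"])
print(proj(d,s["tool_pos"]+Q.apply([0,0,-.01])),proj(d,s["tool_pos"]+Q.apply([.034,0,-.01])),proj(d,[.565,.1172,.07]))
im=bot.grab_frame("side");cv2.imwrite("pics/s5.png",im[:,:,::-1])
a=cv2.resize(im[120:200,190:290,::-1],None,fx=4,fy=4,interpolation=cv2.INTER_CUBIC);b=cv2.resize(cv2.imread("pics/w5.png"),None,fx=.78,fy=.78)
o=np.zeros((max(a.shape[0],b.shape[0]),800,3),np.uint8);o[:b.shape[0],:b.shape[1]]=b;o[:a.shape[0],400:]=a;cv2.imwrite("pics/c5.png",o)
E
```

```text
[0.507  0.101  0.0591] hx 16.16 [ 0.087  0.092  1.661 -0.     1.39   1.376] [ 0.01  0.17 -4.26] 11.1 0.035598304732215036
fitting_center [254.4, 240.4] 0.7 [0.4815 0.0934 0.018 ]
pin_tip [250.6, 148.8] 0.97 [0.5638 0.1194 0.07  ]
cut [0.48669477 0.09458661] -164.4814542282894 [0.04618273 0.09452905]
fitting_center [([208.2, 161.3], 0.75)]
hole_mouth [([218.2, 158.3], 0.79)]
pin_tip [([227.7, 156.2], 0.58)]
[0.50806429 0.10113862 0.0606013 ] [-0.4069565   0.60197238 -5.07447474]
[205.43562824 163.29314668] [217.17707083 160.29898604] [225.80518659 158.39437054]
```

View pics/c5.png

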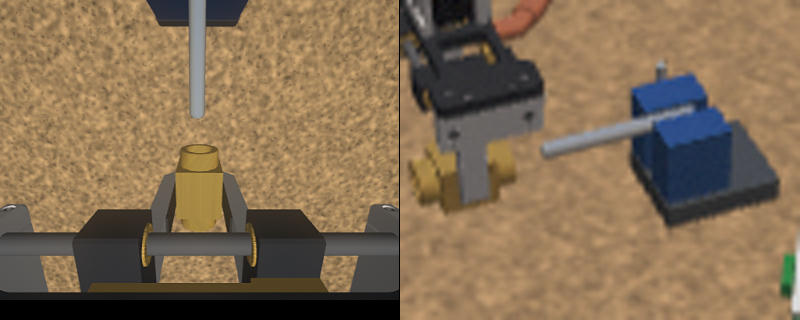

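```bash
python3 - <<'E'
from h import *
im=cv2.imread("pics/w5.png").astype(int);s=bot.sense();w=cam("wrist",s)
T=R.from_quat(s["tool_rot"])
def mids(rows,f,lo,hi):
    o=[]
    for v in rows:
        u=np.nonzero(f(im[v,lo:hi]))[0]+lo
        o.append((v,u.min(),u.max()) if len(u) else (v,-1,-1))
    return o
grey=lambda r:(r.max(1)-r.min(1)<25)&(r.mean(1)>70)
brass=lambda r:(r[:,2]-r[:,0]>70)
A=mids(range(50,146,16),grey,225,285);B=mids(range(190,280,10),brass,215,300)
print(A);print(B)
for n,L,z in(("pin",A,.07),("fit",B,.07)):
    for v,a,b in L:
        P=T.inv().apply(atz(w,((a+b)/2,v),z)-s["tool_pos"]);print(n,v,(P[:2]*1e3).round(1),end="; ")
    print()
E
```

```text
[(50, np.int64(243), np.int64(262)), (66, np.int64(243), np.int64(262)), (82, np.int64(243), np.int64(262)), (98, np.int64(243), np.int64(262)), (114, np.int64(243), np.int64(262)), (130, np.int64(243), np.int64(262))]
[(190, np.int64(223), np.int64(297)), (200, np.int64(215), np.int64(298)), (210, np.int64(216), np.int64(299)), (220, np.int64(215), np.int64(293)), (230, np.int64(225), np.int64(284)), (240, np.int64(225), np.int64(284)), (250, np.int64(226), np.int64(284)), (260, np.int64(226), np.int64(283)), (270, np.int64(225), np.int64(284))]
pin 50 [114.4  -0.5]; pin 66 [106.2  -0.6]; pin 82 [97.7 -0.6]; pin 98 [89.  -0.6]; pin 114 [80.  -0.7]; pin 130 [70.7 -0.7]; 
fit 190 [33.2  4. ]; fit 200 [26.5  1.8]; fit 210 [19.7  2.4]; fit 220 [12.7  0.1]; fit 230 [5.6 0.5]; fit 240 [-1.7  0.5]; fit 250 [-9.2  0.8]; fit 260 [-16.8   0.4]; fit 270 [-24.6   0.4];
```

Pin and tool are parallel. I shift 1.5 mm sideways, then slide on slowly.

Request:
arm_command:
  commands:
    - [0,-1.5,0,0,0,0]
    - [5,0,0,0,0,0]
    - [8,0,0,0,0,0]
    - [8,0,0,0,0,0]
    - [7,0,0,0,0,0]
    - [5,0,0,0,0,0]
    - [2,0,0,0,0,0]
    - [0,0,0,0,0,0]

```text
time_s: 12.4
tool_pos: [0.5413, 0.1124, 0.0598]
tool_rot: [0.99, 0.14, 0.0, 0.0]
wrist_force: [0.3, -0.2, -4.7]
width: 0.0357
grip_force: 29.9
```

```bash
python3 - <<'E'
from h import *
s=bot.sense();im=bot.grab_frame("wrist")[:,:,::-1];b=bot.grab_frame("side")[120:200,190:290,::-1]
o=np.zeros((320,800,3),np.uint8);o[:300,:400]=cv2.resize(im,(400,300));o[:,400:]=cv2.resize(b,None,fx=4,fy=4,interpolation=cv2.INTER_CUBIC);cv2.imwrite("pics/c6.png",o);print(s["tool_pos"],s["wrist_force"],s["ft_torque"])
E
```

```text
[0.54127817 0.11238361 0.0598035 ] [ 0.29732754 -0.18377932 -4.70019572] [ 0.0301285  -0.01346796  0.0609002 ]
```

View pics/c6.png

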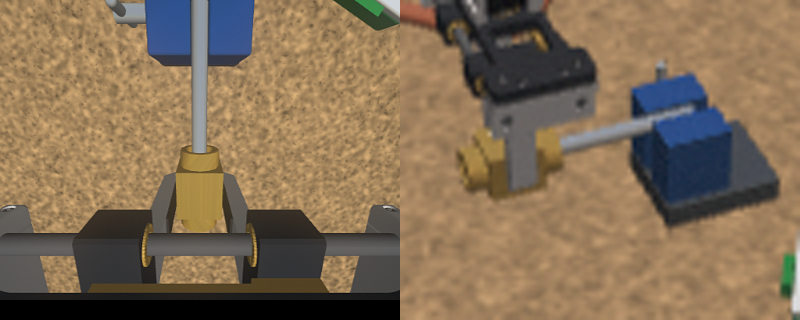

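The pin is about 10 mm inside the mouth and centred, with no contact force. That confirms the deep hole, so I continue home.

Request:
arm_command:
  commands:
    - [4,0,0,0,0,0]
    - [6,0,0,0,0,0]
    - [6,0,0,0,0,0]
    - [6,0,0,0,0,0]
    - [5,0,0,0,0,0]
    - [3,0,0,0,0,0]
    - [0,0,0,0,0,0]

```text
time_s: 13.2
tool_pos: [0.5703, 0.1208, 0.0599]
tool_rot: [0.99, 0.14, 0.0, 0.0]
wrist_force: [-0.3, -0.0, -4.8]
width: 0.0358
grip_force: 29.9
```

Request:
arm_command:
  commands:
    - [1,0,0,0,0,0]
    - [1,0,0,0,0,0]
    - [0,0,0,0,0,0]

```text
time_s: 13.5
tool_pos: [0.5718, 0.1212, 0.06]
tool_rot: [0.99, 0.14, 0.0, 0.0]
wrist_force: [0.0, -0.3, -5.5]
width: 0.0359
grip_force: 29.9
```

Request:
arm_command:
  commands:
    - [1,0,0,0,0,0]
    - [1,0,0,0,0,0]
    - [0,0,0,0,0,0]

```text
time_s: 13.8
tool_pos: [0.5739, 0.1218, 0.0601]
tool_rot: [0.99, 0.14, 0.0, 0.0]
wrist_force: [-0.5, 0.4, -5.2]
width: 0.0359
grip_force: 29.9
```

Request:
arm_command:
  commands:
    - [1,0,0,0,0,0]
    - [1,0,0,0,0,0]
    - [0,0,0,0,0,0]

```text
time_s: 14.1
tool_pos: [0.5749, 0.1221, 0.0598]
tool_rot: [0.99, 0.14, -0.001, 0.0]
wrist_force: [-2.5, -1.2, -3.0]
width: 0.0357
grip_force: 29.9
```

Request:
arm_command:
  commands:
    - [1,0,0,0,0,0]
    - [0,0,0,0,0,0]

```text
time_s: 14.3
tool_pos: [0.575, 0.1221, 0.0597]
tool_rot: [0.99, 0.14, -0.002, 0.0]
wrist_force: [-5.8, -0.9, -2.6]
width: 0.0359
grip_force: 29.9
```

Request:
arm_command:
  commands:
    - [1,0,0,0,0,0]
    - [0,0,0,0,0,0]

```text
time_s: 14.5
tool_pos: [0.575, 0.1221, 0.0596]
tool_rot: [0.99, 0.14, -0.003, 0.001]
wrist_force: [-6.5, -2.7, -1.1]
width: 0.0357
grip_force: 29.9
```

Contact force built up at about 71 mm of travel, which is the predicted bottom of the hole. The fitting is home, so I draw it straight off.

Request:
arm_command:
  commands:
    - [-3,0,0,0,0,0]
    - [-8,0,0,0,0,0]
    - [-12,0,0,0,0,0]
    - [-12,0,0,0,0,0]
    - [-12,0,0,0,0,0]
    - [-12,0,0,0,0,0]
    - [-12,0,0,0,0,0]
    - [-12,0,0,0,0,0]

```text
time_s: 15.3
tool_pos: [0.4969, 0.0995, 0.0601]
tool_rot: [0.99, 0.14, 0.001, 0.0]
wrist_force: [0.3, -0.1, -5.7]
width: 0.0357
grip_force: 29.9
```

Request:
arm_command:
  commands:
    - [-12,0,0,0,0,0]
    - [-12,0,0,0,0,0]
    - [-8,0,0,0,0,0]
    - [0,0,0,0,0,0]
    - [0,0,0,0,0,0]

```text
time_s: 15.8
tool_pos: [0.4675, 0.0909, 0.0602]
tool_rot: [0.99, 0.14, 0.001, 0.0]
wrist_force: [-0.3, 0.5, -6.0]
width: 0.0358
grip_force: 29.9
```

```bash
python3 look.py w7
```

```text
[0.4675 0.0909 0.0602] hx 16.13 [ 7.300e-02 -1.000e-03  1.757e+00 -0.000e+00  1.384e+00  1.362e+00] [-0.25  0.53 -6.04] 15.8 0.03584539857883937
fitting_center [254.7, 238.5] 0.56 [0.4435 0.0834 0.018 ]
hole_mouth [255.2, 189.2] 0.9 [0.4867 0.0954 0.018 ]
pin_tip [254.2, 76.1] 0.58 [0.5644 0.1186 0.07  ]
```

```bash
python3 - <<'E'
import numpy as np
D=np.array([[.087152,1.370657,.2055,.55],[.168,1.282,.2048,.586],[.215,1.435,.1006,.5884],[-.059,1.534,.198,.4829],[-.001,1.757,.0602,.4763],[.092,1.661,.0591,.517]])
q2,q3,z,r=D.T; r=np.sqrt(r*r-.056**2); f=q2+q3
A=np.r_[np.c_[np.sin(q2),np.sin(f),1+0*q2,0*q2],np.c_[np.cos(q2),np.cos(f),0*q2,1+0*q2]]
x,e,_,_=np.linalg.lstsq(A,np.r_[r,z],rcond=None);print("L1 L2 a (d-L3)",x,e)
for L3 in(.2,.3,.35):
  for a2,a3 in((-.5,1.6),(-.6,1.9),(-.3,1.5),(-.7,1.95)):
    print(L3,a2,a3,"r",(x[0]*np.sin(a2)+x[1]*np.sin(a2+a3)+x[2]+L3).round(3),"z",(x[0]*np.cos(a2)+x[1]*np.cos(a2+a3)+x[3]+L3).round(3),"q5",np.pi/2-a2-a3)
E
```

```text
L1 L2 a (d-L3) [ 0.4511539   0.50001241 -0.00252048 -0.29996584] [0.0010657]
0.2 -0.5 1.6 r 0.427 z 0.523 q5 0.47079632679489647
0.2 -0.6 1.9 r 0.425 z 0.406 q5 0.27079632679489674
0.2 -0.3 1.5 r 0.53 z 0.512 q5 0.3707963267948966
0.2 -0.7 1.95 r 0.381 z 0.403 q5 0.3207963267948968
0.3 -0.5 1.6 r 0.527 z 0.623 q5 0.47079632679489647
0.3 -0.6 1.9 r 0.525 z 0.506 q5 0.27079632679489674
0.3 -0.3 1.5 r 0.63 z 0.612 q5 0.3707963267948966
0.3 -0.7 1.95 r 0.481 z 0.503 q5 0.3207963267948968
0.35 -0.5 1.6 r 0.577 z 0.673 q5 0.47079632679489647
0.35 -0.6 1.9 r 0.575 z 0.556 q5 0.27079632679489674
0.35 -0.3 1.5 r 0.68 z 0.662 q5 0.3707963267948966
0.35 -0.7 1.95 r 0.531 z 0.553 q5 0.3207963267948968
```

Request:
arm_command:
  commands:
    - [0,0,-15,0,0,0]
    - [0,0,-30,0,0,0]
    - [0,0,-40,0,0,0]
    - [0,0,-40,0,0,0]
    - [0,0,-40,0,0,0]
    - [0,0,-40,0,0,0]
    - [0,0,-30,0,0,0]
    - [0,0,-15,0,0,0]

```text
time_s: 16.85
tool_pos: [0.4681, 0.0911, 0.3139]
tool_rot: [0.99, 0.14, 0.003, 0.0]
wrist_force: [-0.1, 1.5, -5.4]
width: 0.0361
grip_force: 29.9
```

Request:
arm_command:
  commands:
    - [10,0,-18,0,3,0]
    - [10,0,-18,0,4,0]
    - [12,0,-16,0,5,0]
    - [14,0,-14,0,6,0]
    - [16,0,-12,0,6,0]
    - [18,0,-10,0,6,0]
    - [18,0,-8,0,6,0]
    - [0,0,0,0,0,0]

```text
time_s: 17.65
tool_pos: [0.5378, 0.1116, 0.4302]
tool_rot: [0.941, 0.133, 0.307, -0.043]
wrist_force: [-0.9, -0.6, -5.7]
width: 0.0358
grip_force: 29.9
```

```bash
python3 - <<'E'
from h import *
s=bot.sense();M=R.from_quat(s["tool_rot"]).as_matrix();print(s["tool_pos"],s["qpos"].round(3));print(M.round(3))
E
python3 plan.py .58 .13 .58 16.2 90
```

```text
[0.53781298 0.11155667 0.43019351] [-0.006 -0.346  1.443  0.169  1.435  1.313]
[[ 0.776  0.277  0.567]
 [ 0.224 -0.961  0.163]
 [ 0.59   0.001 -0.807]]
turn [ 0.11 53.85  0.  ] shift after (mm) [149.8  -5.9  45.7] shift before [125.2  -5.9 -94. ]
```

Request:
arm_command:
  commands:
    - [16,0,-12,0,6.75,0]
    - [17,0,-10,0,6.75,0]
    - [18,0,-8,0,6.75,0]
    - [19,0,-6,0,6.75,0]
    - [0,0,0,0,0,0]

```text
time_s: 18.15
tool_pos: [0.5598, 0.1179, 0.5017]
tool_rot: [0.846, 0.12, 0.515, -0.073]
wrist_force: [-0.0, -0.0, -6.1]
width: 0.0358
grip_force: 29.9
```

Request:
arm_command:
  commands:
    - [20,0,-3,0,6.75,0]
    - [20,0,-1,0,6.75,0]
    - [20,0,2,0,6.75,0]
    - [20,0,4,0,6.75,0]
    - [0,0,0,0,0,0]
    - [0,0,0,0,0,0]

```text
time_s: 18.75
tool_pos: [0.5859, 0.1263, 0.5791]
tool_rot: [0.702, 0.101, 0.698, -0.1]
wrist_force: [-0.1, -0.2, -4.9]
width: 0.0358
grip_force: 29.9
```

```bash
python3 - <<'E'
from h import *
s=bot.sense();M=R.from_quat(s["tool_rot"]).as_matrix();print(s["tool_pos"],s["qpos"].round(3),s["wrist_force"],s["width"]);print(M.round(3))
im=bot.grab_frame("wrist")[:,:,::-1];b=bot.grab_frame("side")[:,:,::-1];w=cam("wrist");d=cam("side")
P=s["tool_pos"]+M@[0,0,-.01];u,v=proj(d,P).astype(int);print(u,v)
v=np.clip(v,50,334);u=np.clip(u,66,446)
o=np.zeros((300,800,3),np.uint8);o[:,:400]=cv2.resize(im,(400,300));o[:,400:]=cv2.resize(b[v-50:v+50,u-66:u+67],(400,300),interpolation=cv2.INTER_CUBIC);cv2.imwrite("pics/c8.png",o)
E
python3 plan.py .58 .13 .58 16.2 90
```

```text
[0.58590992 0.12625382 0.57905265] [-0.116 -0.621  1.868  0.916  0.514  0.72 ] [-0.05350903 -0.22229568 -4.94708252] 0.03584673916039139
[[ 0.006  0.281  0.96 ]
 [ 0.002 -0.96   0.281]
 [ 1.     0.    -0.007]]
221 -43
turn [-0.02  0.12  0.08] shift after (mm) [-1.8 -5.6 -4.1] shift before [-1.8 -5.6 -4.1]
```

View pics/c8.png

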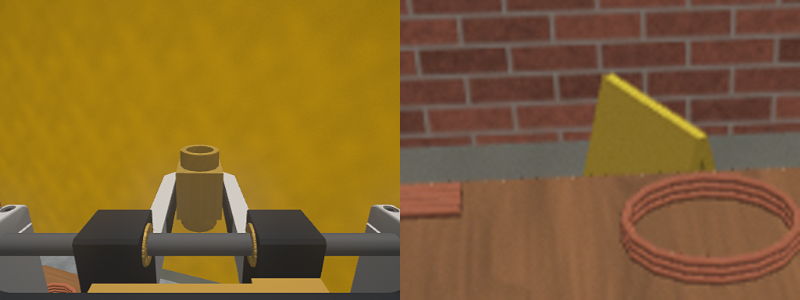

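The tool's x axis, and so the deep hole, points straight up at z ≈ 0.58 m. The fitting sits unchanged in the grip, mouth at (200,150), same as before the turn. I let it settle and hand in.

Request:
arm_command:
  commands:
    - [0,0,0,0,0,0]
    - [0,0,0,0,0,0]
    - [0,0,0,0,0,0]
    - [0,0,0,0,0,0]
    - [0,0,0,0,0,0]

```text
time_s: 19.35
tool_pos: [0.5852, 0.1253, 0.5819]
tool_rot: [0.7, 0.099, 0.7, -0.099]
wrist_force: [0.5, 1.0, -5.2]
width: 0.036
grip_force: 29.9
```

```bash
python3 - <<'E'
from h import *
s=bot.sense();M=R.from_quat(s["tool_rot"]).as_matrix()
bot.grab_frame("wrist")
print([(r["uv"],r["p"]) for l in("fitting_center","hole_mouth") for r in bot.tip_of("wrist",l)[:1]],M[:,0],abs(s["qd"]).max(),proj(cam("wrist"),bot.sense()["tool_pos"]+M@[.034,0,-.01]))
print(bot.sign_off())
E
```

```text
[([253.7, 238.7], 0.97), ([255.9, 189.3], 0.84)] [-6.40613495e-04  3.29377239e-04  9.99999741e-01] 0.0025722125814049267 [253.38649521 189.99286529]
the job is handed in; nothing more can be done
None
```

The job is handed in at about 19 s: the fitting went fully home on the pin, came off again, and is held still with the deep hole straight up, about 0.58 m above the bench.

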